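# Sweep the chilling pucks through the gate into the rinse slot

### The arm

A 6-joint arm with a two-finger parallel gripper is mounted at the origin on the work surface. World frame = base frame: x ahead of the robot, y to its left, z up, the work surface at z = 0. Lengths are in m, angles in rad, forces in N, time in s.
With the tool pointing down it reaches from about 0.375 to 0.925 m from the base axis. Payload 5.7 kg.
Tool frame: the origin (TCP) lies midway between the tips of the shut fingers; the grasp point (between the pads) lies 19 mm behind it; z points along the fingers, x is the direction in which the jaws open and shut, and the axes are right-handed (so a half turn about z gives the same grasp; the last joint's range is limited). The gripper opens to 88 mm and grips with 3 to 60 N. Pads are 20 mm wide; open, the fingers measure 115 mm over their backs; the gripper's body (75 mm by 178 mm) begins 61 mm behind the grasp point.
Start: joints at [1.084, 0.359, 1.51, -0, 1.272, -0.115], TCP at [0.218, 0.559, 0.198] pointing down, gripper open.
Joint ranges: [-2.97, 2.97], [-1.01, 2.36], [0.21, 2.38], [-0.96, 4.11], [0.2, 2.71], [-2.98, 2.98]. Speed limits (rad/s): [2.39, 2.39, 3.14, 3.14, 3.14, 3.14].

### API

Orientations are given as a unit quaternion [x, y, z, w].
In Python, from bench import move_ptp, servo_line, goto_joints, move_gripper, sleep, inverse_kinematics, capture, PlanningError, close_job, spot_in, silhouettes, current_clock, current_joint_pos, current_qvel, current_joint_torque, current_position, current_orientation, current_force, current_torque, current_finger_gap gives the robot as it stands. Calls block until the motion is done:
- move_ptp(position, orientation): joint-space move of the TCP to a pose.
- servo_line(position, orientation=None, rate=0.15, contact_N=None): straight line of the TCP; orientation=None keeps the orientation; rate is the mean speed in m/s. With contact_N (N) it stops when the force on the tool has changed by that much, and returns True; else False.
- goto_joints(angles): joint-space move.
- move_gripper(opening): finger opening in m; the grip force is fixed at half the most; returns when the fingers have stopped.
- sleep(seconds).
- inverse_kinematics(position, orientation): joint angles nearest the present ones, or None.
- capture(name): name is "scene" or "top" or "wrist"; returns a dict with "image" (480x640x3 uint8, blue, green, red), "range_z" (480x640 float32, m along the optical axis (not along the pixel's ray), 0 where there is no reading), "intrinsics" (3x3 intrinsics, pixels), "R" (3x3) and "t" (3): a world point X has camera coordinates R X + t. Camera axes: x right, y down, z forward; pixel columns grow to the right and rows downward; lengths in m; the calibration is good to about 2 mm. The wrist camera is an equidistant fisheye: a pixel r from the principal point sees the ray r / f radians off the axis. A picture is of the moment at which its call begins.
A pose or a line that the arm cannot do raises PlanningError and nothing moves.
- close_job(): hands the job in, once; it reports no verdict.
Trained networks look in the newest picture that a camera, given by its name, has taken for a name from the list of things; names that differ only in an ending like _2 or _b are one class to them, and where a whole thing is asked for, a point or a joint stands for the part that bears it (a point fixed in the world has none). Each returns a list of dicts, best first, with "conf" (0 to 1); they miss things now and then, are a little off and sometimes report something else, mostly with a low value. They report only what shows in the picture. A call takes as long as a camera call.
- spot_in(camera, query): "xy" ([column, row] in pixels, amid what is visible of it).
- silhouettes(camera, query): "region" (480x640 bool, what is visible of it) and "xy" ([column, row] in pixels, amid what is visible of it).
Readings, each from a call of its own:
- current_clock(): time.
- current_joint_pos(): joint angles.
- current_qvel(): joint speeds.
- current_joint_torque(): joint torques, N m.
- current_position(): TCP position.
- current_orientation(): TCP orientation.
- current_force(): force on the tool from outside, world axes, zero at the start.
- current_torque(): the same for the moment, N m.
- current_finger_gap(): finger opening in m.
Only numpy, scipy, OpenCV 4.12 (cv2) and the standard library are available. Lean on these libraries where they do the work, as an engineer would, in place of code of your own. Each camera call takes 0.05 s, during which the arm holds its last target.

### The job

Clear the three used blue chilling pucks off the rinse station: with the fingertips push them along the deck, one at a time, through the copper gate so that each drops into the slot behind it, and bring no second puck into the gate before the one ahead of it has dropped. Only slide the pucks, never pick them up, and leave the shot cup, the jar and everything else standing where they are.

Things in the scene. Friction and masses are not known exactly. Their poses are not given: they have to be found in the camera images.
- station: fixed dark metal rinse station, 320 x 362 mm; its flat top (the deck) is 70 mm above the counter. Origin at counter height under the middle of the slot's near lip; +y points through the gate into the slot, z up. In its frame the sweeping deck spans x -155..155, y -240..-48 mm; an 8 mm high rim runs round the outside
- gate (a point): middle of the gate at deck height (station x 0, y -7, z 70 mm): two straight copper cheeks, y -14..0, 50 mm clear between them (x -25..25). The slot's lip is at their far end
- slot (a point): middle of the slot's opening, at deck height (station x 0, y 36, z 70 mm). The opening, level with the deck, spans x -27..27, y 0..72 mm and is 64 mm deep. A puck whose centre is pushed past the lip (station y > 0) tips and drops in
- funnel (a point): middle of the funnel's mouth, at deck height (station x 0, y -45, z 70 mm). A copper fence 16 mm high, 6 mm thick, crosses the deck at y -45 from each side in to x -60 and 60, then runs in diagonally to the gate. Pucks and shot cup start fanned about this point on its -y side, 130 mm away (give or take 12), 15 mm or more free between neighbours, nothing between them and the gate
- puck1: chilling puck: a flat round disc, 38 mm across and 12 mm thick, about 60 g, blue with a thin steel band round its edge and a small white dot on top. It lies flat on the station's deck and slides when pushed from the side. Origin at its centre, 6 mm above the deck when it lies flat; its z axis is its own axis
- puck2: chilling puck: a flat round disc, 38 mm across and 12 mm thick, about 60 g, blue with a thin steel band round its edge and a small white dot on top. It lies flat on the station's deck and slides when pushed from the side. Origin at its centre, 6 mm above the deck when it lies flat; its z axis is its own axis
- puck3: chilling puck: a flat round disc, 38 mm across and 12 mm thick, about 60 g, blue with a thin steel band round its edge and a small white dot on top. It lies flat on the station's deck and slides when pushed from the side. Origin at its centre, 6 mm above the deck when it lies flat; its z axis is its own axis
- shot_cup: copper shot cup, 38 mm across, 45 mm high, standing on the deck among the pucks; leave it. Origin at the centre of its underside
- jar: small amber jar with a steel lid, 40 mm across, 48 mm high, standing on the deck beyond the fence, on the slot's -x side; leave it. Origin at the centre of its underside
- glass: tall clear glass, 80 mm across, 140 mm high, on the counter to the right of the station. Origin at the centre of its underside
- bottle: green glass bottle, 72 mm across, 260 mm high, on the counter at the right. Origin at the centre of its underside
- mug: white mug, 72 mm across without its handle, 85 mm high, on the counter at the right. Origin at the centre of its underside
- bowl: blue bowl, 120 mm across, 50 mm high, on the counter at the left. Origin at the centre of its underside
- spoon: steel bar spoon, 240 mm long, lying on the counter at the left. Origin near its middle

How it is judged:
By the outcome, as a careful person would: the job done as asked, in the order asked, and still so for the second after the job is handed in, with the robot touching nothing.
It also fails if it takes over 67 s, if anything falls off the work surface, if the arm or the gripper's body presses on something with over 40 N, if the wrist force passes 120 N, or if a joint passes its speed limit or range.

## Working session

There is one attempt and no reset: what is moved stays moved. The work goes in short steps, each a Python script; the robot and the scene stay as the last script left them, time stands still between calls to the robot, and variables do not carry over. Pictures are saved under pics/ and viewed, and the job is handed in when it is done.

```bash
ls; mkdir -p pics; python3 - <<'E'
from bench import *
import cv2
for c in ["top","scene"]:
    d=capture(c); cv2.imwrite(f"pics/{c}0.png",d["image"])
    print(c,d["intrinsics"].tolist() if hasattr(d["intrinsics"],'tolist') else d["intrinsics"],d["R"],d["t"])
print(current_clock(),current_position(),current_orientation(),current_finger_gap())
E
```

```text
pics
top [[504.9609097557298, 0.0, 313.71473026081395], [0.0, 504.9609097557298, 239.1445549673368], [0.0, 0.0, 1.0]] [[ 0.0277696  -0.99961117  0.00252026]
 [-0.977427   -0.0276814  -0.20945213]
 [ 0.20944046  0.00335303 -0.97781565]] [-0.05563066  0.54293946  1.19960005]
scene [[482.13773275551733, 0.0, 322.0594946914218], [0.0, 482.13773275551733, 234.5604987203643], [0.0, 0.0, 1.0]] [[ 0.23371448  0.97225945 -0.00943964]
 [ 0.82886563 -0.20430159 -0.52080959]
 [-0.50829057  0.11389655 -0.85362068]] [-0.10213753 -0.42217328  1.52980962]
0.1 [0.21765863 0.55839767 0.19688984] [ 8.25627059e-01  5.64215598e-01 -7.56264967e-04  3.82434037e-04] 0.08778165700127578
```

View pics/top0.png

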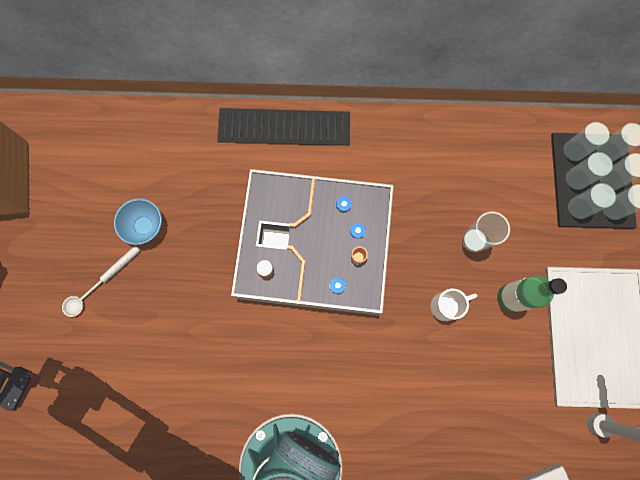

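View pics/scene0.png

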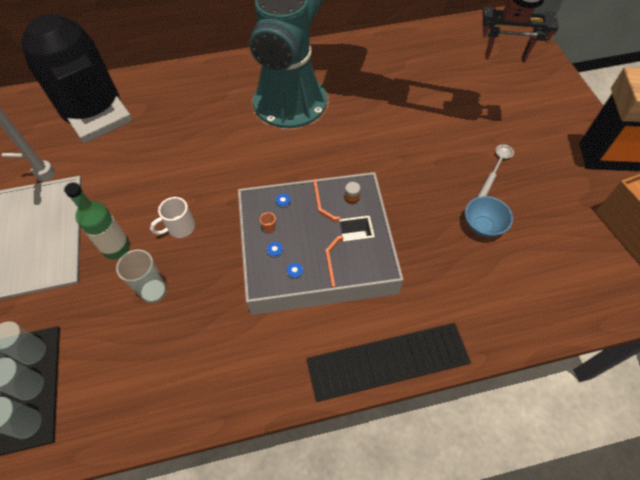

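```bash
cat > h.py <<'E'
from bench import *
import cv2, numpy as np
def px2w(d,uv,z):
    K=np.array(d["intrinsics"]);R=np.array(d["R"]);t=np.array(d["t"])
    uv=np.atleast_2d(np.asarray(uv,float))
    r=np.c_[(uv[:,0]-K[0,2])/K[0,0],(uv[:,1]-K[1,2])/K[1,1],np.ones(len(uv))]@R
    c=-R.T@t
    s=(z-c[2])/r[:,2]
    return c+s[:,None]*r
def w2px(d,X):
    K=np.array(d["intrinsics"]);X=np.atleast_2d(X)
    c=X@np.array(d["R"]).T+np.array(d["t"]); p=c@K.T
    return p[:,:2]/p[:,2:]
E
python3 - <<'E'
from h import *
for c in ["top","scene"]:
    d=capture(c); im=d["image"]
    for q in ["puck1","shot_cup","jar","gate","slot","funnel","station"]:
        z={"puck1":.082,"shot_cup":.07+.02,"jar":.095}.get(q,.07)
        for s in (silhouettes(c,q) if q in("puck1","station","shot_cup") else spot_in(c,q))[:4]:
            print(c,q,round(s["conf"],2),np.round(s["xy"],1),px2w(d,s["xy"],z)[0].round(4), s["region"].sum() if "region" in s else "")
    x0,y0,x1,y1=(225,160,405,320) if c=="top" else (230,165,410,315)
    cv2.imwrite(f"pics/{c}_crop.png",cv2.resize(im[y0:y1,x0:x1],None,fx=4.2,fy=3.7 if 0 else 3.7,interpolation=cv2.INTER_CUBIC))
    np.savez(f"{c}.npz",**d)
E
```

```text
top puck1 0.6 [338.1 285.8] [ 0.4266 -0.102   0.082 ] 175
top puck1 0.58 [308.5 243.1] [ 0.5288 -0.028   0.082 ] 18137
top puck1 0.53 [356.2 228.8] [ 0.5679 -0.1439  0.082 ] 150
top puck1 0.45 [344.9 204. ] [ 0.6303 -0.1152  0.082 ] 159
top shot_cup 0.77 [356.8 253.9] [ 0.5039 -0.1453  0.09  ] 216
top jar 0.7 [265.9 270.1] [0.4577 0.0712 0.095 ] 
top jar 0.68 [312.  238.9] [ 0.5368 -0.0364  0.095 ] 
top gate 0.87 [307.4 243.8] [ 0.5295 -0.0252  0.07  ] 
top slot 0.56 [311.5 242.2] [ 0.5338 -0.0352  0.07  ] 
top funnel 0.75 [308.4 238.9] [ 0.5419 -0.0273  0.07  ] 
top station 0.82 [312.4 243.4] [ 0.5308 -0.0375  0.07  ] 18377
scene puck1 0.76 [296.6 270.5] [ 0.6354 -0.108   0.082 ] 212
scene puck1 0.67 [275.2 250.9] [ 0.5718 -0.1468  0.082 ] 180
scene puck1 0.6 [283.7 200.1] [ 0.4306 -0.0983  0.082 ] 174
scene shot_cup 0.82 [267.7 225.5] [ 0.5018 -0.1516  0.09  ] 240
scene jar 0.54 [352.9 195.5] [0.468  0.0737 0.095 ] 
scene gate 0.8 [317.6 248.3] [ 0.5823 -0.0454  0.07  ] 
scene slot 0.79 [319.7 245.3] [ 0.5754 -0.0385  0.07  ] 
scene funnel 0.84 [319.5 245. ] [ 0.5744 -0.0388  0.07  ] 
scene funnel 0.25 [ 97.1 224.7] [ 0.3836 -0.5674  0.07  ] 
scene station 0.64 [318.3 246.3] [ 0.5773 -0.0424  0.07  ] 17471
scene station 0.43 [354.2 194.6] [0.4488 0.0837 0.07  ] 288
```

View pics/top_crop.png

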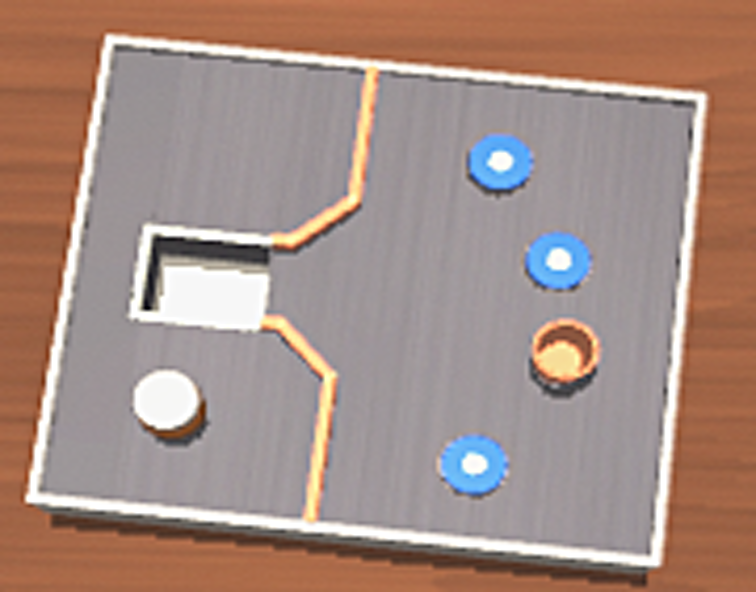

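View pics/scene_crop.png

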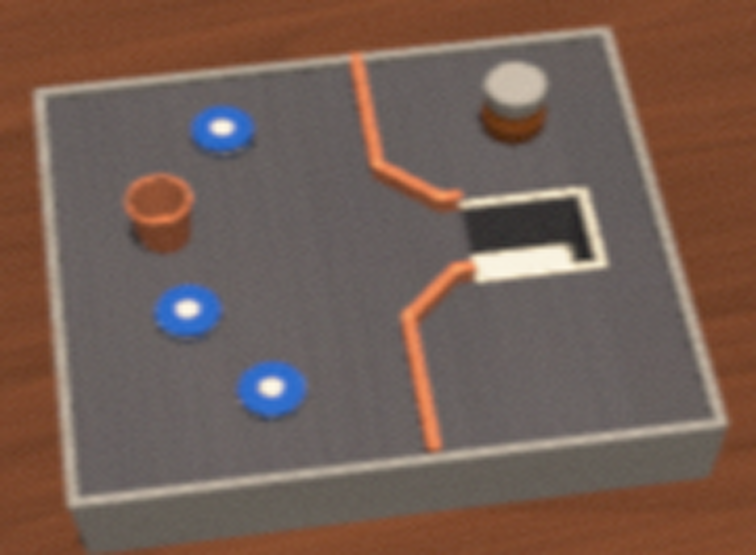

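```bash
cat > fit.py <<'E'
from h import *
from scipy.optimize import least_squares
top=dict(np.load("top.npz"))
P=np.array([[107,36],[707,95],[660,567],[28,502],[355,200],[331,376],[272,240],[263,322]])
uv=(P+.5)/[4.2,3.7]-.5+[225,160]
def model(p):
    x,y,a,y2=p
    S=np.array([[.16,y2,.078],[.16,y2-.362,.078],[-.16,y2-.362,.078],[-.16,y2,.078],[.06,-.045,.086],[-.06,-.045,.086],[.028,0,.086],[-.028,0,.086]])
    return tf(p,S)
def tf(p,S):
    x,y,a=p[:3];c,s=np.cos(a),np.sin(a)
    S=np.atleast_2d(S)
    return np.c_[x+c*S[:,0]-s*S[:,1],y+s*S[:,0]+c*S[:,1],S[:,2]]
if __name__=="__main__":
    r=least_squares(lambda p:(w2px(top,model(p))-uv).ravel(),[.53,0,0,.117],loss="soft_l1")
    print(r.x, np.degrees(r.x[2])); print((w2px(top,model(r.x))-uv).round(2))
    np.save("pose.npy",r.x)
    for c in ["top","scene"]:
        d=dict(np.load(c+".npz")); x0,y0,x1,y1=(225,160,405,320) if c=="top" else (230,165,410,315)
        im=cv2.resize(d["image"][y0:y1,x0:x1],None,fx=4.2,fy=3.7,interpolation=cv2.INTER_CUBIC)
        y2=r.x[3]
        def pl(S,col):
            q=((w2px(d,tf(r.x,np.array(S)))-[x0,y0]+.5)*[4.2,3.7]-.5).round().astype(int)
            cv2.polylines(im,[q.reshape(-1,1,2)],False,col,1)
        pl([[.16,y2,.078],[.16,y2-.362,.078],[-.16,y2-.362,.078],[-.16,y2,.078],[.16,y2,.078]],(0,0,255))
        for s in (1,-1): pl([[s*.155,-.045,.086],[s*.06,-.045,.086],[s*.028,-.014,.086],[s*.028,0,.086]],(0,255,0))
        pl([[.027,0,.07],[.027,.072,.07],[-.027,.072,.07],[-.027,0,.07],[.027,0,.07]],(255,0,255))
        cv2.imwrite(f"pics/{c}_ov.png",im)
        # pucks via blue/white disc
        hsv=cv2.cvtColor(d["image"],cv2.COLOR_BGR2HSV)
        m=cv2.inRange(hsv,(100,150,120),(120,255,255)); m=cv2.morphologyEx(m,cv2.MORPH_CLOSE,np.ones((7,7)))
        n,l,st,ce=cv2.connectedComponentsWithStats(m)
        for i in range(1,n):
            if 60<st[i,4]<400:
                w=px2w(d,ce[i],.080)[0]; a=r.x[2];dx=w[:2]-r.x[:2]
                print(c,ce[i].round(1),st[i,4],w.round(4),"st",(np.array([[np.cos(a),np.sin(a)],[-np.sin(a),np.cos(a)]])@dx).round(4))
E
python3 fit.py
```

```text
[ 0.54591526  0.02207682 -0.08739517  0.11755619] -5.007374165261663
[[-0.11 -0.11]
 [ 0.1  -0.19]
 [ 0.21  0.13]
 [-0.2   0.12]
 [ 0.21  0.04]
 [ 0.11  0.34]
 [ 0.18 -0.26]
 [-0.56 -0.13]]
top [343.5 203.6] 164 [ 0.6317 -0.112   0.08  ] st [ 0.0972 -0.1261]
top [357.4 230.2] 168 [ 0.5649 -0.1471  0.08  ] st [ 0.0337 -0.1669]
top [337.6 285.3] 172 [ 0.4281 -0.1008  0.08  ] st [-0.1067 -0.1327]
scene [282.4 199.4] 132 [ 0.4262 -0.1009  0.08  ] st [-0.1085 -0.1329]
scene [274.4 248.5] 153 [ 0.5636 -0.1475  0.08  ] st [ 0.0324 -0.1673]
scene [294.1 269.6] 166 [ 0.6308 -0.1131  0.08  ] st [ 0.0963 -0.1272]
```

View pics/top_ov.png

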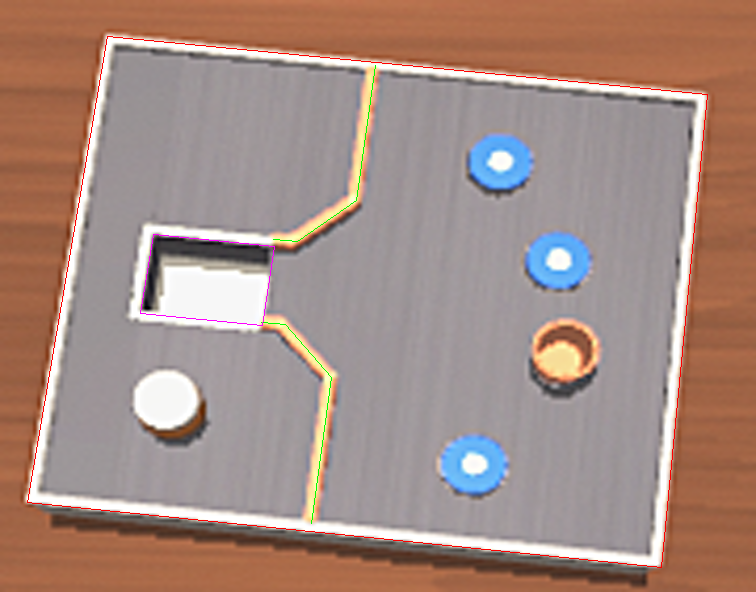

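View pics/scene_ov.png

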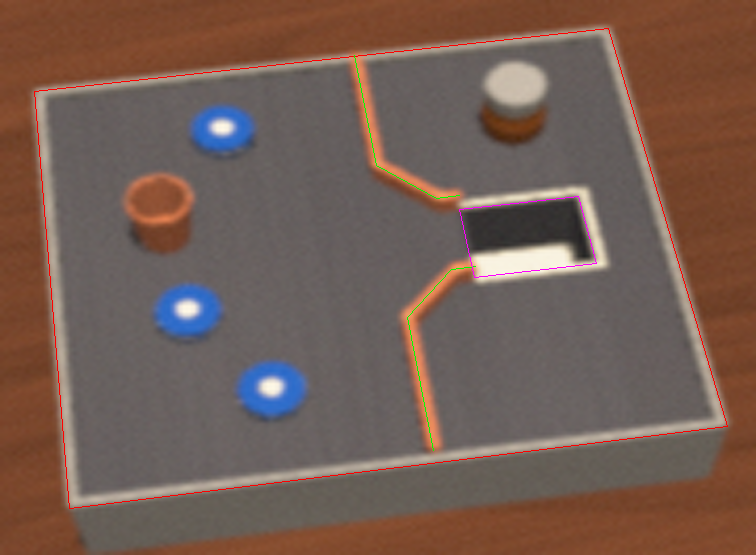

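```bash
cat > p.py <<'E'
from h import *
from fit import tf
from scipy.spatial.transform import Rotation as Ro
P=np.load("pose.npy"); A=P[2]
ZD=.0745; ZH=.135
def w(xy,z): return tf(P,[xy[0],xy[1],z])[0]
def ori(d,flip=0):   # d: push dir in station frame; tool x perpendicular
    th=np.arctan2(d[1],d[0])+A-np.pi/2+np.pi*flip
    c,s=np.cos(th),np.sin(th)
    return Ro.from_matrix(np.array([[c,s,0],[s,-c,0],[0,0,-1]])).as_quat()
DEP=17.7e-3+10e-3
def best(d,xy):
    r=[]
    for f in (0,1):
        q=inverse_kinematics(w(xy,ZD),ori(d,f))
        if q is not None: r.append((abs(q[5]),f,np.round(q,2)))
    return min(r,key=lambda a:a[0])
def pucks(cams=("top","scene")):
    out={}
    for c in cams:
        d=capture(c); hsv=cv2.cvtColor(d["image"],cv2.COLOR_BGR2HSV)
        m=cv2.inRange(hsv,(100,150,120),(120,255,255)); m=cv2.morphologyEx(m,cv2.MORPH_CLOSE,np.ones((7,7)))
        n,l,st,ce=cv2.connectedComponentsWithStats(m); o=[]
        for i in range(1,n):
            if 40<st[i,4]<400:
                x=px2w(d,ce[i],.08)[0][:2]-P[:2]
                s=np.array([[np.cos(A),np.sin(A)],[-np.sin(A),np.cos(A)]])@x
                if abs(s[0])<.16 and -.25<s[1]<.12: o.append((s.round(4).tolist(),int(st[i,4])))
        out[c]=o
    return out
def snap(name,c="top"):
    d=capture(c); x0,y0,x1,y1=(225,160,405,320) if c=="top" else (230,165,410,315)
    cv2.imwrite(f"pics/{name}.png",cv2.resize(d["image"][y0:y1,x0:x1],None,fx=4,fy=3.7,interpolation=cv2.INTER_CUBIC))
def approach(c,d,back=.038):
    """move (at travel height) behind puck at c, dir d, lower"""
    c=np.array(c);d=np.array(d)/np.linalg.norm(d)
    s=c-d*back; f=best(d,s)[1]
    move_ptp(w(s,ZH),ori(d,f)); servo_line(w(s,ZD),rate=.12)
def push(c0,c1,rate=.06,back=.038):
    c0=np.array(c0);c1=np.array(c1);d=(c1-c0)/np.linalg.norm(c1-c0)
    approach(c0,d,back)
    servo_line(w(c1-d*DEP,ZD),rate=rate)
    return d
def retreat(c1,d):
    servo_line(w(np.array(c1)-d*(DEP+.012),ZD),rate=.12)
    servo_line(w(np.array(c1)-d*(DEP+.012),ZH),rate=.25)
E
python3 - <<'E'
from p import *
for c,d in [((.0335,-.167),(-.0335,.107)),((.097,-.1265),(-.097,.07)),((-.1075,-.133),(.57,.82)),((-.087,-.104),(.087,.046)),((0,-.05),(0,1))]:
    print(best(np.array(d),c), ) 
print(pucks(),current_clock())
E
```

```text
(np.float64(0.5893680221182347), 0, array([-0.37,  0.47,  1.68, -0.  ,  0.99, -0.59]))
(np.float64(1.142070489115174), 0, array([-0.28,  0.54,  1.54, -0.  ,  1.06, -1.14]))
(np.float64(0.305017223675649), 0, array([-0.39,  0.3 ,  1.99, -0.  ,  0.85,  0.31]))
(np.float64(0.8574307935378105), 0, array([-0.31,  0.32,  1.95, -0.  ,  0.87,  0.86]))
(np.float64(0.09117432187359409), 0, array([-0.18,  0.42,  1.77, -0.  ,  0.95, -0.09]))
{'top': [([0.0971, -0.1261], 163), ([0.0337, -0.1669], 168), ([-0.1068, -0.1328], 174)], 'scene': [([-0.1086, -0.1328], 133), ([0.0327, -0.1674], 156), ([0.0962, -0.127], 164)]} 1.0
```

```bash
python3 - <<'E'
from p import *
move_gripper(.014); print("gap",current_finger_gap())
c1=[0,-.058]
approach([.0332,-.167],np.array(c1)-[.0332,-.167],.042)
print(current_clock(),current_position(),current_force(),pucks()); snap("b0")
E
```

```text
gap 0.0144452292890342
5.775 [ 0.57346764 -0.18827158  0.07475001] [-0.23644187 -0.48515085  0.78050556] {'top': [([0.1011, -0.1165], 50)], 'scene': [([-0.1067, -0.1259], 71), ([0.0964, -0.1272], 164)]}
```

View pics/b0.png

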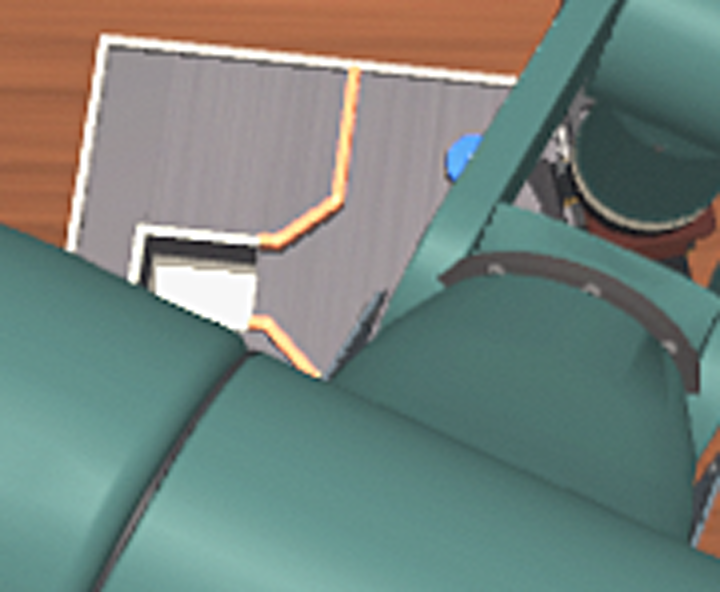

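```bash
python3 - <<'E'
from p import *
c0=np.array([.0332,-.167]);c1=np.array([0,-.058]);d=(c1-c0)/np.linalg.norm(c1-c0)
servo_line(w(c1-d*DEP,ZD),rate=.06)
print(current_clock(),current_force(),pucks(("scene",))); snap("b1","scene")
d=capture("wrist"); cv2.imwrite("pics/b1w.png",d["image"])
E
```

```text
8.2083 [ 0.03130853 -0.06403326  0.6194786 ] {'scene': [([-0.1078, -0.1348], 70), ([0.0327, -0.1675], 154), ([0.0961, -0.127], 165)]}
```

View pics/b1w.png

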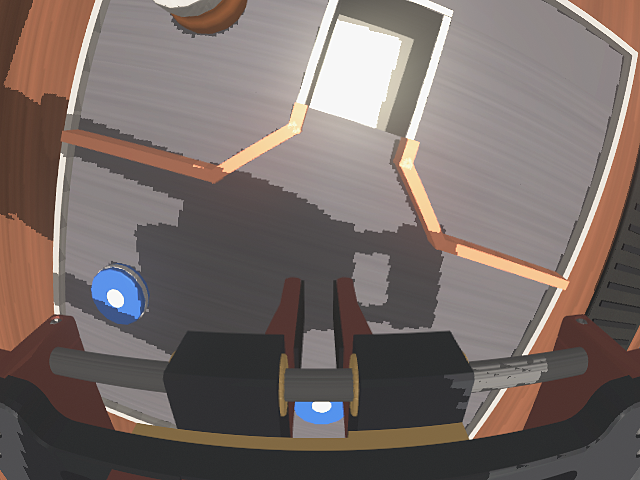

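View pics/b1.png

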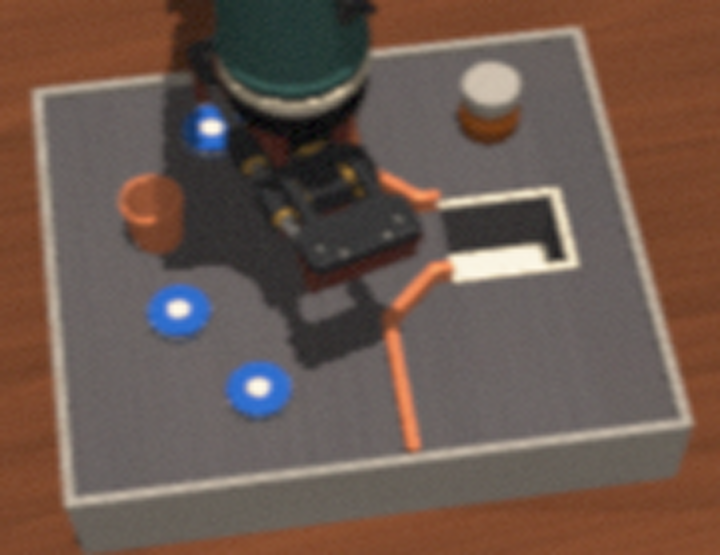

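```bash
python3 - <<'E'
from p import *
print(current_clock(),current_position(),current_orientation(),current_finger_gap())
pz=w([0,-.058],0); print(pz)
d=np.load("top.npz"); rz=d["range_z"]
K=d["intrinsics"]
for u,v in [(325,250),(325,215),(320,190),(344,207),(358,233),(420,200)]:
    z=rz[v,u]; X=np.array(d["R"]).T@(np.array([(u-K[0,2])/K[0,0]*z,(v-K[1,2])/K[1,1]*z,z])-d["t"]); print(u,v,X.round(4))
d=capture("scene"); K=d["intrinsics"]; R=d["R"];t=d["t"]
v,u=np.mgrid[0:480,0:640]; z=d["range_z"]
X=np.stack([(u-K[0,2])/K[0,0]*z,(v-K[1,2])/K[1,1]*z,z],-1)-t; X=X@R
# points near TCP
p=current_position()
m=(z>0)&(np.abs(X[...,0]-p[0])<.06)&(np.abs(X[...,1]-p[1])<.06)
h,e=np.histogram(X[...,2][m],bins=np.arange(.05,.25,.01)); print(list(zip(e.round(2),h)))
img=d["image"][190:290,240:360]; cv2.imwrite("pics/z.png",cv2.resize(img,None,fx=6,fy=6,interpolation=cv2.INTER_CUBIC))
E
```

```text
8.3583 [ 0.54660489 -0.06294301  0.0744767 ] [9.94592980e-01 1.03849910e-01 3.41424662e-07 7.05647493e-06] 0.013985964363356683
[ 0.54085279 -0.03570182  0.        ]
325 250 [ 0.5159 -0.0689  0.0664]
325 215 [ 0.6058 -0.0669  0.0628]
320 190 [ 0.6682 -0.0527  0.0709]
344 207 [ 0.6239 -0.1134  0.0769]
358 233 [ 0.5589 -0.1489  0.0761]
420 200 [ 6.708e-01 -3.190e-01 -1.000e-04]
[(np.float64(0.05), np.int64(0)), (np.float64(0.06), np.int64(394)), (np.float64(0.07), np.int64(909)), (np.float64(0.08), np.int64(41)), (np.float64(0.09), np.int64(3)), (np.float64(0.1), np.int64(5)), (np.float64(0.11), np.int64(3)), (np.float64(0.12), np.int64(0)), (np.float64(0.13), np.int64(0)), (np.float64(0.14), np.int64(0)), (np.float64(0.15), np.int64(1)), (np.float64(0.16), np.int64(0)), (np.float64(0.17), np.int64(0)), (np.float64(0.18), np.int64(34)), (np.float64(0.19), np.int64(133)), (np.float64(0.2), np.int64(240)), (np.float64(0.21), np.int64(84)), (np.float64(0.22), np.int64(291)), (np.float64(0.23), np.int64(50))]
```

View pics/z.png

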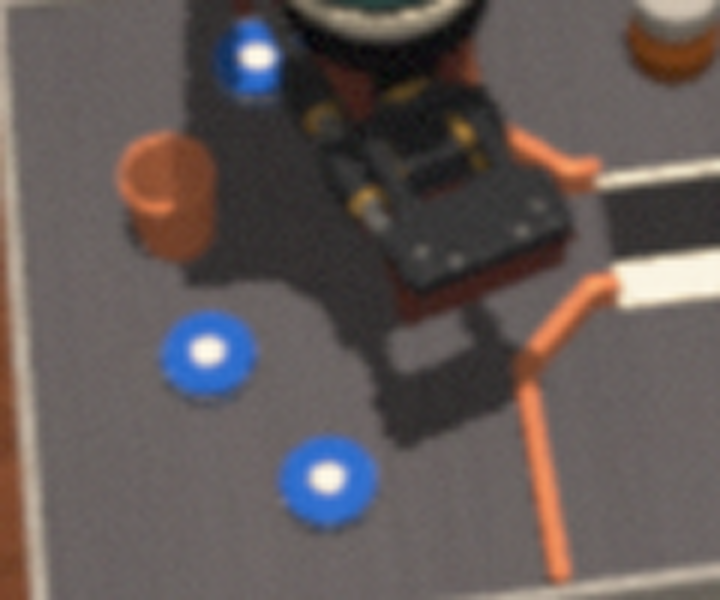

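```bash
python3 - <<'E'
from p import *
p=current_position(); 
r=servo_line([p[0],p[1],.058],rate=.015,contact_N=3)
print(r,current_position(),current_force(),current_clock())
d=capture("wrist"); cv2.imwrite("pics/b2w.png",d["image"])
d=np.load("top.npz"); rz=d["range_z"];K=d["intrinsics"]
def mean(u0,u1,v0,v1):
    v,u=np.mgrid[v0:v1,u0:u1]; z=rz[v0:v1,u0:u1]
    X=(np.stack([(u-K[0,2])/K[0,0]*z,(v-K[1,2])/K[1,1]*z,z],-1)-d["t"])@d["R"]; print(np.median(X[...,2]),X[...,2].std())
mean(310,335,215,270);mean(340,349,200,208);mean(400,430,180,220)
E
```

```text
False [ 0.54673121 -0.06299126  0.05812223] [ 0.64383012 -0.1421179  -0.46869046] 9.6583
0.06834056917640988 0.0656667268685249
0.08005106595565817 0.14125451922521065
-0.0018901150717668654 0.0644091079461069
```

View pics/b2w.png

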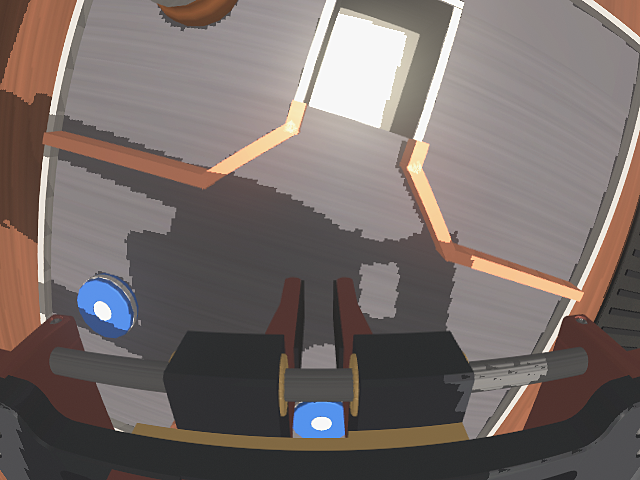

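```bash
python3 - <<'E'
from p import *
p=current_position(); 
r=servo_line([p[0],p[1],.044],rate=.012,contact_N=3)
print(r,current_position(),current_force(),current_clock())
d=capture("wrist"); cv2.imwrite("pics/b3w.png",d["image"])
E
```

```text
True [ 0.54657109 -0.06292293  0.04536656] [-0.66175454 -0.66935114  5.15561587] 10.675
```

View pics/b3w.png

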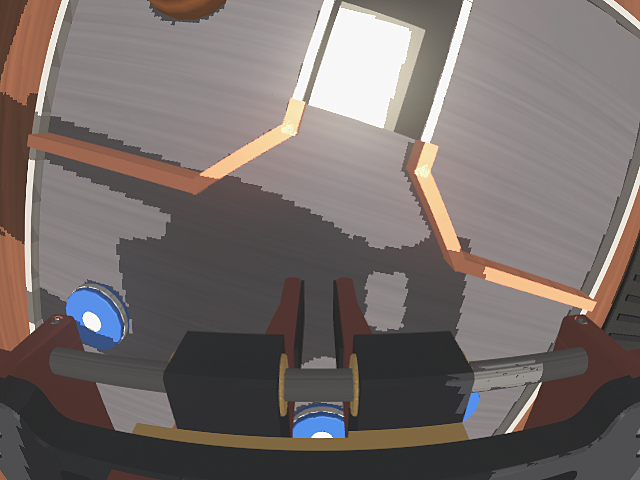

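```bash
python3 - <<'E'
from p import *
d=capture("wrist"); K=d["intrinsics"]; z=d["range_z"]
v,u=np.mgrid[0:480,0:640]
x=(u-K[0,2])/K[0,0];y=(v-K[1,2])/K[1,1]; th=np.hypot(x,y); s=np.where(th>0,np.tan(th)/np.maximum(th,1e-9),1)
X=(np.stack([x*s*z,y*s*z,z],-1)-d["t"])@d["R"]
print("cam",(-d["R"].T@d["t"]).round(4),"axis",d["R"][2].round(3)); print(current_position())
for uu,vv in [(292,281),(292,285),(292,300),(345,281),(345,285),(345,300),(290,320),(318,290),(318,260),(200,100),(250,220),(90,320),(330,300),(315,340),(320,420),(200,350),(450,330),(50,355)]:
    print(uu,vv,z[vv,uu].round(4),X[vv,uu].round(4))
snap("b3s","scene")
E
```

```text
cam [0.5296 0.0173 0.2315] axis [ 0.062 -0.29  -0.955]
[ 0.54658709 -0.06290456  0.04536097]
292 281 0.1705 [ 0.5323 -0.0538  0.0748]
292 285 0.1664 [ 0.5326 -0.0538  0.0792]
292 300 0.1523 [ 0.5336 -0.0537  0.0939]
345 281 0.1707 [ 0.5563 -0.0489  0.0746]
345 285 0.1673 [ 0.5561 -0.0492  0.0783]
345 300 0.1528 [ 0.5551 -0.0494  0.0935]
290 320 0.1387 [ 0.5339 -0.0548  0.1085]
318 290 0.177 [ 0.5455 -0.058   0.0701]
318 260 0.1737 [ 0.5424 -0.0434  0.0689]
200 100 0.1519 [0.4756 0.0191 0.0684]
250 220 0.1681 [ 0.5079 -0.0308  0.0688]
90 320 0.1719 [ 0.4281 -0.1004  0.0808]
330 300 0.1792 [ 0.5524 -0.0624  0.0696]
315 340 0.1869 [ 0.5501 -0.0872  0.0689]
320 420 0.1894 [ 0.5624 -0.1326  0.081 ]
200 350 0.0813 [ 0.5128 -0.0368  0.1618]
450 330 0.1852 [ 0.6194 -0.0684  0.0695]
50 355 0.0779 [ 0.4704 -0.0497  0.1665]
```

View pics/b3s.png

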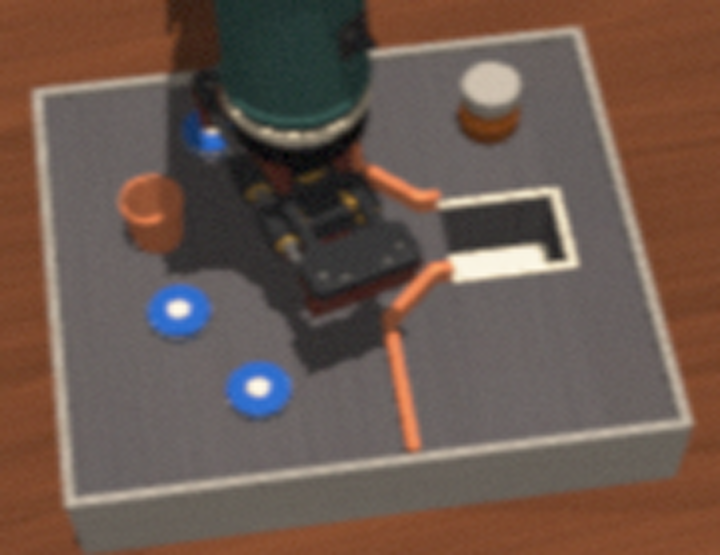

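```bash
sed -i 's/^ZD=.*/ZD=.0495; ZH=.115/' p.py; python3 - <<'E'
from p import *
p=current_position(); servo_line([p[0],p[1],ZH],rate=.2)
c0=[.0332,-.167];c1=[0,-.058]
d=push(c0,c1,rate=.06,back=.042)
print(current_clock(),current_force())
d=capture("wrist"); cv2.imwrite("pics/b4w.png",d["image"]); snap("b4s","scene")
print(pucks(("scene",)))
E
```

```text
14.8833 [0.53495979 0.00528469 0.81041463]
{'scene': [([0.0963, -0.1272], 168)]}
```

View pics/b4w.png

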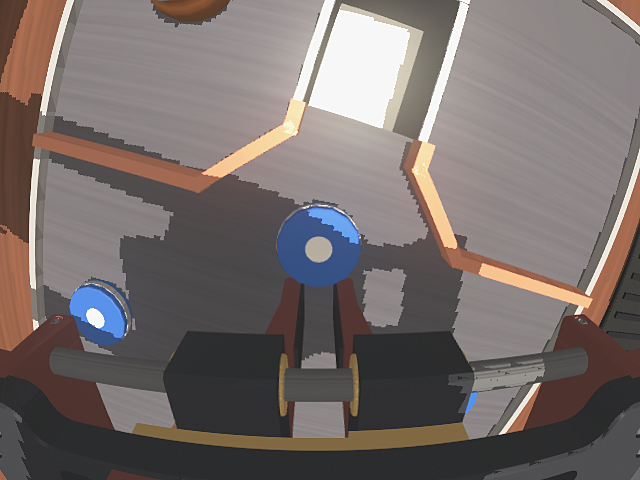

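```bash
cat >> p.py <<'E'
def wpuck(save=None):
    """pucks seen in the wrist camera, station frame"""
    d=capture("wrist"); K=d["intrinsics"]
    if save: cv2.imwrite(f"pics/{save}.png",d["image"])
    hsv=cv2.cvtColor(d["image"],cv2.COLOR_BGR2HSV)
    m=cv2.inRange(hsv,(98,110,40),(125,255,255)); m=cv2.morphologyEx(m,cv2.MORPH_CLOSE,np.ones((25,25)))
    n,l,st,ce=cv2.connectedComponentsWithStats(m); o=[]
    for i in range(1,n):
        if st[i,4]<1200: continue
        x=(ce[i]-[K[0,2],K[1,2]])/[K[0,0],K[1,1]]; th=np.hypot(*x)
        r=np.r_[x/th*np.sin(th),np.cos(th)]@d["R"]; c=-d["R"].T@d["t"]
        X=c+(.082-c[2])/r[2]*r; q=X[:2]-P[:2]
        o.append(((np.array([[np.cos(A),np.sin(A)],[-np.sin(A),np.cos(A)]])@q).round(4).tolist(),int(st[i,4])))
    return o
def turn(c_old,d_old,c_new,d_new,back=.036,zl=.078):
    d_new=np.array(d_new)/np.linalg.norm(d_new)
    s=np.array(c_old)-d_old*(DEP+.010)
    servo_line(w(s,ZD),rate=.12); servo_line(w(s,zl),rate=.2)
    s2=np.array(c_new)-d_new*back
    servo_line(w(s2,zl),ori(d_new,0),rate=.12); servo_line(w(s2,ZD),rate=.1)
E
python3 - <<'E'
from p import *
c0=np.array([.0332,-.167]);c1=np.array([0,-.058]);d=(c1-c0)/np.linalg.norm(c1-c0)
o=wpuck(); print(o)
c=min(o,key=lambda a:np.hypot(a[0][0],a[0][1]+.058))[0]
if np.hypot(c[0],c[1]+.058)>.01: raise SystemExit("off")
turn(c1,d,c,(0,1))
print(current_clock(),wpuck("b5w"))
e=[c[0],-.02]
servo_line(w([c[0],-.030-DEP],ZD),rate=.06)
print(current_clock(),current_force(),wpuck("b6w"))
E
```

```text
[([-0.0006, -0.056], 5290), ([-0.1012, -0.1265], 3030)]
16.5 [([-0.0001, -0.0562], 5437), ([0.0934, -0.1155], 2074), ([-0.0987, -0.1184], 1545)]
17.275 [-1.36169732  0.39928906  0.49012915] [([-0.0006, -0.0266], 5224), ([-0.1041, -0.1308], 1517)]
```

View pics/b6w.png

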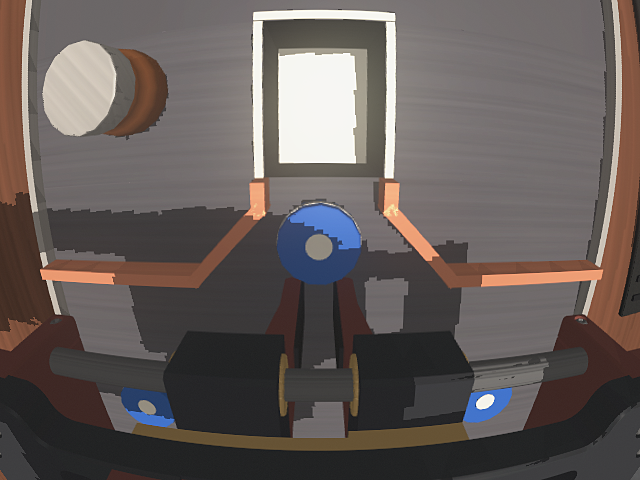

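```bash
python3 - <<'E'
from p import *
servo_line(w([0,.009-DEP],ZD),rate=.06)
print(current_clock(),current_force(),wpuck("b7w"))
E
```

```text
18.125 [-0.15967279 -1.0083148   0.9744425 ] [([-0.0001, 0.0381], 1463)]
```

View pics/b7w.png

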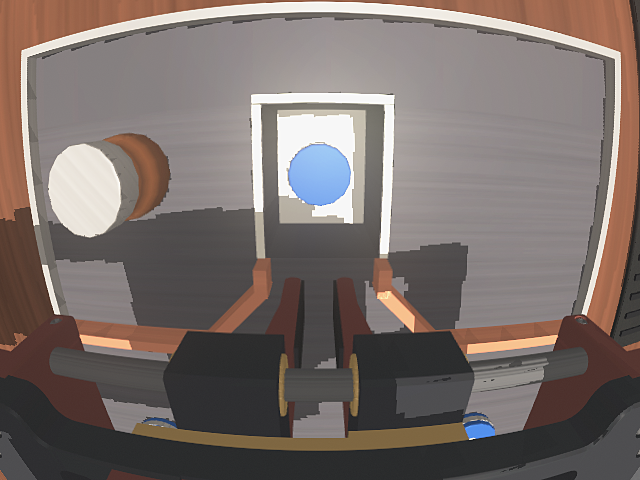

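```bash
python3 - <<'E'
from p import *
servo_line(w([0,-.015-DEP],ZD),rate=.15); servo_line(w([0,-.015-DEP],ZH),rate=.25)
c0=np.array([.0967,-.1265]);c1=np.array([0,-.058])
d=push(c0,c1,rate=.07,back=.037)
print(current_clock(),current_force()); o=wpuck("a1w"); print(o)
c=min(o,key=lambda a:np.hypot(a[0][0],a[0][1]+.058))[0]
if np.hypot(c[0],c[1]+.056)>.008: raise SystemExit("off")
turn(c1,d,c,(0,1))
print(current_clock())
servo_line(w([c[0],-.030-DEP],ZD),rate=.06)
print(current_clock(),current_force(),wpuck("a2w"))
E
```

```text
22.5917 [1.09782983 0.4581902  0.07993383]
[([-0.1027, -0.1274], 3930), ([-0.0016, -0.0567], 5282)]
24.725
25.4583 [-0.19112683 -0.50946889 -0.41897539] [([-0.0015, -0.0266], 5197), ([-0.1046, -0.131], 1491)]
```

```bash
cd pics; python3 -c "
import cv2,os
l=[cv2.resize(cv2.imread(f),(400,300)) for f in ('a1w.png','a2w.png') if os.path.exists(f)]
cv2.imwrite('a12.png',cv2.hconcat(l))"
```

```text
(no output)
```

View pics/a12.png

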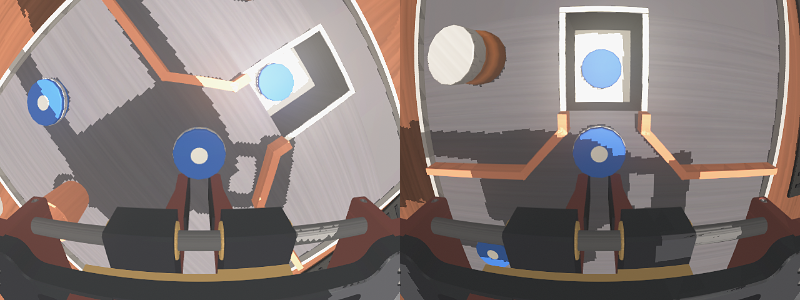

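```bash
python3 - <<'E'
from p import *
servo_line(w([-.0015,.009-DEP],ZD),rate=.06)
print(current_clock(),current_force(),wpuck("a3w"))
servo_line(w([0,-.015-DEP],ZD),rate=.15); servo_line(w([0,-.015-DEP],ZH),rate=.25)
o=wpuck("a4w"); print(o)
E
```

```text
26.3083 [-0.25062613 -0.01600679  0.38270808] [([-0.0015, 0.0359], 3870)]
[([-0.0007, 0.0301], 2846)]
```

View pics/a4w.png

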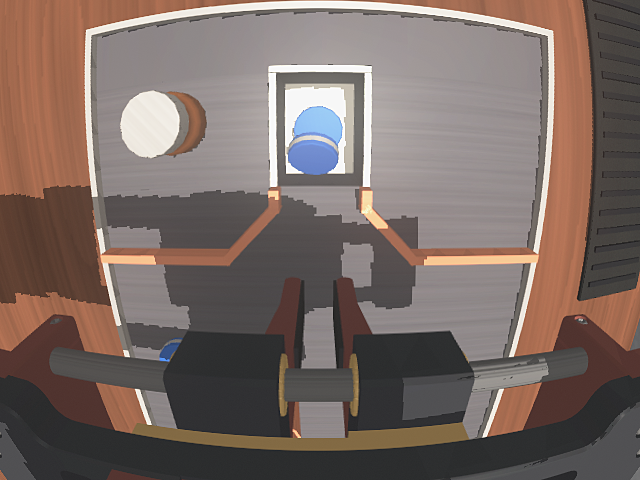

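Second puck is in the slot too: it leans on the first at (315,150), well below deck level. Now the third, in two legs.

```bash
python3 - <<'E'
from p import *
c0=np.array([-.1075,-.133]);c1=np.array([-.087,-.104])
d=push(c0,c1,rate=.06,back=.037)
o=wpuck("c1w"); print(current_clock(),current_force(),o)
o=[a[0] for a in o if np.hypot(a[0][0]-c1[0],a[0][1]-c1[1])<.010]
if not o: raise SystemExit("off")
c=np.array(o[0]); c2=np.array([0,-.058]); d2=(c2-c)/np.linalg.norm(c2-c)
turn(c1,d,c,d2,back=.037)
servo_line(w(c2-d2*DEP,ZD),rate=.07)
o=wpuck("c2w"); print(current_clock(),current_force(),o)
c=min(o,key=lambda a:np.hypot(a[0][0],a[0][1]+.058))[0]
if np.hypot(c[0],c[1]+.056)>.008: raise SystemExit("off2")
turn(c2,d2,c,(0,1))
servo_line(w([c[0],-.030-DEP],ZD),rate=.06)
print(current_clock(),current_force(),wpuck("c3w"))
E
cd pics; python3 -c "
import cv2,os
l=[cv2.resize(cv2.imread(f),(400,300)) for f in ('c2w.png','c3w.png') if os.path.exists(f)]
cv2.imwrite('c23.png',cv2.hconcat(l))"
```

```text
29.5167 [ 0.34081071  0.15627529 -0.37932604] [([-0.0852, -0.1015], 5284)]
32.825 [-0.33961367 -0.63402268  0.04189816] [([0.0127, 0.0115], 3518), ([0.0018, -0.0569], 5249)]
35.7833 [-0.41925674 -0.24537695 -1.11394807] [([-0.0006, 0.0237], 3996), ([0.0018, -0.0264], 5269)]
```

View pics/c23.png

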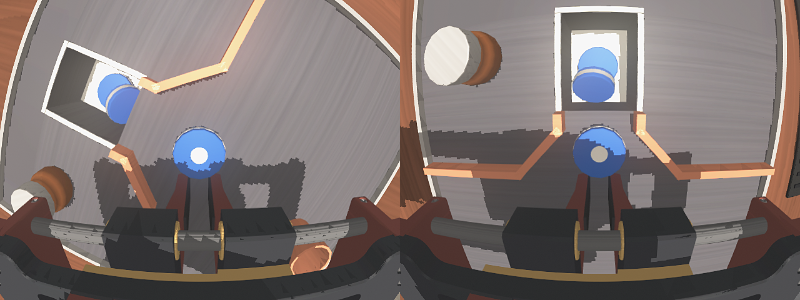

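```bash
python3 - <<'E'
from p import *
servo_line(w([.001,.009-DEP],ZD),rate=.06)
print(current_clock(),current_force())
servo_line(w([0,-.015-DEP],ZD),rate=.15); servo_line(w([0,-.015-DEP],ZH),rate=.25)
print(wpuck("c4w"))
d=capture("wrist"); K=d["intrinsics"]; z=d["range_z"]
v,u=np.mgrid[0:480,0:640]
x=(u-K[0,2])/K[0,0];y=(v-K[1,2])/K[1,1]; th=np.hypot(x,y); s=np.where(th>0,np.tan(th)/np.maximum(th,1e-9),1)
X=(np.stack([x*s*z,y*s*z,z],-1)-d["t"])@d["R"]
q=X[...,:2]-P[:2]; c,s_=np.cos(A),np.sin(A); sx=c*q[...,0]+s_*q[...,1]; sy=-s_*q[...,0]+c*q[...,1]
hsv=cv2.cvtColor(d["image"],cv2.COLOR_BGR2HSV); m=cv2.inRange(hsv,(98,110,40),(125,255,255))>0
mm=m&(np.abs(sx)<.03)&(sy>-.02)&(sy<.08); print("blue in slot z max/min",X[...,2][mm].max(),X[...,2][mm].min(),sy[mm].min(),sy[mm].max())
move_ptp(w([0,-.10],.26),current_orientation())
# away, to the left start side
goto_joints([1.084,.359,1.51,0,1.272,-.115])
print(current_clock(),pucks()); snap("end_t"); snap("end_s","scene")
for cam in("top","scene"):
  for qn,zz in(("shot_cup",.09),("jar",.095)):
    print(cam,qn,[ (round(s["conf"],2),np.round(s["xy"],1).tolist()) for s in spot_in(cam,qn)[:2]])
E
cd pics; python3 -c "
import cv2
l=[cv2.resize(cv2.imread(f),(400,300)) for f in ('c4w.png','end_t.png')]
cv2.imwrite('e.png',cv2.hconcat(l))"
```

```text
36.6333 [ 0.6057852   0.30829759 -0.76504047]
[([0.0009, 0.0273], 3438)]
blue in slot z max/min 0.3011289262590598 0.013525430092469067 0.0033744926925024783 0.053994943078237184
40.65 {'top': [([-0.0101, 0.0214], 210)], 'scene': [([0.0177, 0.0219], 57)]}
top shot_cup [(0.5, [358.9, 252.0])]
top jar [(0.66, [264.9, 270.2]), (0.65, [449.6, 306.9])]
scene shot_cup [(0.65, [268.6, 223.6])]
scene jar [(0.68, [353.8, 192.0]), (0.4, [318.1, 246.0])]
```

View pics/e.png

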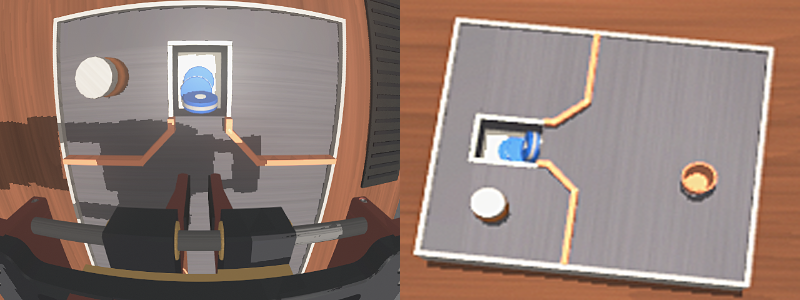

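View pics/end_s.png

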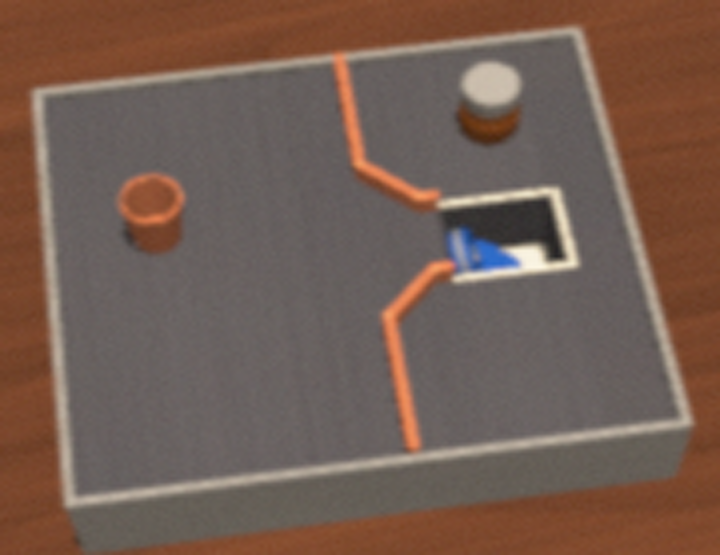

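```bash
python3 - <<'E'
from p import *
for cam in("top","scene"):
    d=capture(cam); K=d["intrinsics"]; z=d["range_z"]; v,u=np.mgrid[0:480,0:640]
    X=(np.stack([(u-K[0,2])/K[0,0]*z,(v-K[1,2])/K[1,1]*z,z],-1)-d["t"])@d["R"]
    q=X[...,:2]-P[:2]; c,s=np.cos(A),np.sin(A); sx=c*q[...,0]+s*q[...,1]; sy=-s*q[...,0]+c*q[...,1]
    m=cv2.inRange(cv2.cvtColor(d["image"],cv2.COLOR_BGR2HSV),(95,80,30),(125,255,255))>0
    m&=(z>0)&(np.abs(sx)<.05)&(np.abs(sy-.03)<.06)
    print(cam,m.sum(),np.percentile(X[...,2][m],[0,10,50,90,97,100]).round(4), sy[m].min().round(4),sy[m].max().round(4))
    hi=m&(X[...,2]>.055); print(np.c_[sx[hi],sy[hi],X[...,2][hi]].round(3)[:12].tolist())
d=capture("top"); cv2.imwrite("pics/sl.png",cv2.resize(d["image"][212:258,248:308],None,fx=12,fy=12,interpolation=cv2.INTER_CUBIC))
E
```

```text
top 206 [0.0008 0.0148 0.0291 0.0637 0.0665 0.07  ] 0.004 0.0535
[[0.015, 0.016, 0.06], [0.016, 0.014, 0.059], [0.013, 0.018, 0.057], [0.012, 0.015, 0.064], [0.013, 0.013, 0.061], [0.01, 0.018, 0.06], [0.01, 0.015, 0.062], [0.009, 0.012, 0.066], [0.011, 0.005, 0.06], [0.008, 0.018, 0.058], [0.006, 0.015, 0.066], [0.007, 0.012, 0.066]]
scene 104 [0.0097 0.0228 0.0332 0.068  0.0698 0.0741] 0.0022 0.0506
[[-0.013, 0.016, 0.066], [-0.01, 0.013, 0.067], [-0.009, 0.015, 0.068], [-0.011, 0.018, 0.063], [-0.011, 0.005, 0.062], [-0.006, 0.012, 0.069], [-0.004, 0.014, 0.071], [-0.01, 0.018, 0.06], [-0.006, 0.004, 0.065], [-0.002, 0.011, 0.07], [-0.003, 0.014, 0.068], [-0.003, 0.016, 0.067]]
```

View pics/sl.png

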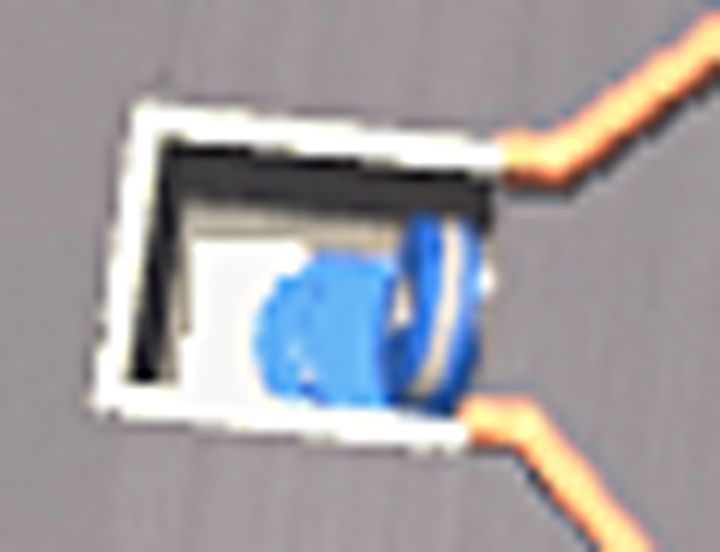

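```bash
python3 - <<'E'
from p import *
for cam in("top","scene"):
    a=np.load(cam+".npz")["image"]; b=capture(cam)["image"]
    df=(cv2.absdiff(a,b).max(2)>50).astype(np.uint8)
    n,l,st,ce=cv2.connectedComponentsWithStats(df)
    print(cam,[(ce[i].round().tolist(),int(st[i,4])) for i in range(1,n) if st[i,4]>8])
print(current_clock()); close_job()
E
```

```text
top [([344.0, 204.0], 204), ([357.0, 230.0], 194), ([279.0, 239.0], 248), ([337.0, 285.0], 213), ([14.0, 365.0], 102), ([59.0, 362.0], 19), ([69.0, 367.0], 16), ([3.0, 368.0], 16), ([53.0, 377.0], 68), ([34.0, 383.0], 35), ([61.0, 377.0], 25), ([4.0, 385.0], 40), ([47.0, 386.0], 9)]
scene [([539.0, 18.0], 13), ([508.0, 29.0], 47), ([495.0, 28.0], 32), ([533.0, 41.0], 220), ([520.0, 40.0], 215), ([492.0, 36.0], 54), ([507.0, 38.0], 69), ([489.0, 49.0], 60), ([502.0, 52.0], 19), ([489.0, 111.0], 18), ([282.0, 199.0], 138), ([349.0, 233.0], 149), ([274.0, 248.0], 169), ([294.0, 269.0], 183)]
41.3
the job is handed in; nothing more can be done
```

I pushed all three pucks along the deck and through the gate one at a time, and all three are now in the slot. Each had dropped before the next was brought to the gate, and I handed the job in at 41.3 s of the 67 s allowed.

- **Other objects:** comparing before and after pictures from the top and scene cameras shows changes only where the pucks started, at the slot, and at the gripper and its shadow. The shot cup, jar and everything else stand where they were.
- **Third puck not flat:** it stands nearly on edge on top of the other two. By the depth images its top edge is level with the deck or about 2 mm below it, within measurement error. Its centre is about 20 mm below the deck. It looked settled, so I left it alone.
- **Missed first pass:** the first push went over a puck without moving it, because the fingertips sit about 25 mm higher than the reported tool position when the fingers are 14 mm apart. I lowered the tool until it touched the deck lightly (about 5 N), corrected the height, and every push after that worked.

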